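# Load a two-layer sample carrier

## Task

Load the grey two-layer carrier: lay the round petri dish the right way up in the round well and the bench timer face up in the square well, each right down on the floor of its well. Then slide the lidded well plate, without lifting it, off the carrier's deck and over the two of them until it meets the end stop, and last swing the steel retaining bar fully shut behind it. Leave the amber vial, the tape roll and the little beaker alone.

Things in the scene. Friction and masses are not known exactly. Their poses are not given: they have to be found in the camera images.
- carrier: Fixed grey block, 136 (x) x 310 (y) x 26 mm high, origin at the centre of its underside. Flat loading deck, 26 mm above the bench, from y = -155 to -13 mm; then square well, round well, end stop (face at y = +140 mm, top 42 mm above the bench). Ledges at deck height, about 32 mm wide, flank the wells; each is cut by a finger notch 38 mm wide beside each well's centre.
- round_well (a point): Centre of the floor of the round well (x = 0, y = +99 mm in the carrier, axes as the carrier's): 70 mm in diameter, 18 mm deep, floor (a dark round liner) 8 mm above the bench. The finger notches at its +x and -x sides go down to this floor and out through the carrier's sides, so fingers that close along the carrier's x can go down with their load.
- square_well (a point): Centre of the floor of the square well (x = 0, y = +23.5 mm in the carrier, axes as the carrier's): 73 x 73 mm, sides parallel to the carrier's, 18 mm deep, floor (a dark square liner) 8 mm above the bench. Finger notches at its +x and -x sides as at the round well.
- plate_home (a point): Point at deck height (26 mm above the bench) under the plate's centre when the plate touches the end stop: x = 0, y = +76 mm in the carrier, axes as the carrier's. Aluminium fences 14 mm high on the ledges leave the plate a lane 89 mm wide, with a flared lead-in at its +x side.
- bar (a joint): Swing of the steel retaining bar (112 x 10 mm, 30 to 43 mm above the bench) about an upright pivot at x = -60, y = -6 mm in the carrier, rad: 0 = shut, across the lane along the carrier's +x; grows as it opens towards -y; 1.57 = along -y beside the deck; stop 2.1. Starts open, stays where left (under 1 N). Shuts only with the plate home, leaving it 5 mm of play.
- bar_pin (a point): Middle of the black upright thumb pin (10 mm in diameter, top 62 mm above the bench) on the bar, 95 mm from the pivot along the bar and offset 8 mm from the pivot to the side that faces the plate when shut. This point is 52 mm above the bench. Axes turn with the bar: x along it away from the pivot, y towards the plate side.
- dish_mid (a point): Centre (half-way up) of the closed round petri dish, 64 mm in diameter, 16 mm high, about 30 g, lying on the bench; z up through its lid.
- timer_mid (a point): Centre of the pale bench timer with display and three keys, body 62 (its x) x 66 (its y) x 16 mm high (keys 18), about 75 g, lying face up on the bench; the centre is 8 mm above its underside. Fits the square well at any quarter turn.
- plate_mid (a point): Centre of the pale lidded well plate, 86 (x) x 128 (y) x 20 mm, about 60 g; it starts lying lengthwise on the carrier's deck, clear of the wells. Its y axis runs roughly along the carrier's. It is too wide for most grippers and is pushed on its end face.
- vial: Amber vial with black cap, 30 mm in diameter, 62 mm high, standing on the bench; origin at its underside. A bystander.
- roll: Roll of masking tape, 95 mm in diameter, 19 mm high, lying on the bench; origin at its underside. A bystander.
- cup: Little clear beaker, 41 mm in diameter, 34 mm high; origin at its underside. A bystander.
Not all that is in view belongs to the job. What is shaped like the part that bears dish_mid but pink is not meant. What is shaped like the part that bears plate_mid but blue is not meant.

How it is judged:
By the outcome, as a careful person would: the job done as asked, in the order asked, and still so for the second after the job is handed in, with the robot touching nothing.
It also fails if it takes over 72 s, if anything falls off the work surface, if the arm or the gripper's body presses on something with over 40 N, if the wrist force passes 120 N, or if a joint passes its speed limit or range.

## Robot

A 6-joint arm with a two-finger parallel gripper is mounted at the origin on a cart in front of the work surface, level with it; the furniture and walls round the work are solid. World frame = base frame: x ahead of the robot, y to its left, z up, the work surface at z = 0. Lengths are in m, angles in degrees, forces in N, time in s.
With the tool pointing down it reaches from about 0.25 to 0.8 m from the base axis. Payload 3.9 kg.
Tool frame: the origin (TCP) lies between the finger pads; the fingertips stand 22 mm ahead of it and the grasp point (between the pads) lies 3 mm ahead of it (arm.tip_reach is the distance from the TCP to the fingertips, in m); z points along the fingers, y is the line along which they close (so a half turn about z gives the same grasp; the last joint's range is limited). The gripper opens to 85 mm and grips with 20 to 120 N. Pads are 22 mm wide; open, the fingers measure 114 mm over their backs; the gripper's body (76 mm by 85 mm) begins 54 mm behind the grasp point. The pads swing forward as they close: fully open they stand 13 mm farther back than shut.
Start: joints at [-66.463, 14.897, -7.913, 67.191, 0, 90], TCP at [0.21, -0.481, 0.253] pointing down, gripper open.
Joint ranges: [-159.42, 159.42], [-47.68, 98.78], [-73.54, 78.23], [-108.79, 121.32], [-90, 84.71], [-180, 180]. Speed limits (degrees/s): [147.25, 147.25, 180, 180, 180, 180].

## Interface

Orientations are given as [roll, pitch, yaw] about the fixed x, y, z axes, in that order (R = Rz(yaw) Ry(pitch) Rx(roll)).
In Python, from rig import arm gives the robot as it stands. The module is installed in compiled form; this text tells all that it offers.
- The arm moves only by the tool move_arm, never from a script. Its argument "commands" is a list that holds one entry, the list of rows, each a list of 5 numbers: the opening, from 0 (shut) to 1 (fully open), then the shift along the tool's x, y, z in units of 300 mm (1.0 is 300 mm), then the turn about the tool's z in units of 5 degrees (1.0 is 5 degrees). In form: [[[gripper, tx, ty, tz, spin], ...]]. A call has 1 to 10 rows; each row shifts and turns the commanded pose from where the row before left it, along the tool's axes as they then stand; what a row does not reach is not made up. A row lasts 1/10 s, in which the tool goes at most 50 mm and 8.59 degrees, less where a joint would pass 70% of its speed; a pose out of reach is approached as far as the arm can. A call with a number of a shift or a turn outside -1 to 1 is refused whole. A call with a gripper value outside its range is refused whole. The fingers move at their own pace and stop on an object; "squeeze" is the grip in N (left out, the last holds). Time passes only in rows, so rows that do not move let the fingers close. It gives the time, the measured TCP pose, the force, the opening and the grip force at its end, in the units of the state.
- arm.read_state(): the state, without advancing time (a new reading comes with each control period).
- arm.capture(name): name is "side" or "top"; returns the picture (480x640x3 uint8, blue, green, red); there is no depth.
- arm.camera_info(name): a dict with "fx", "fy", "cx", "cy" (pixels), "world_to_cam" (4x4, takes a point from world to camera coordinates). Camera axes: x right, y down, z forward; pixel columns grow to the right and rows downward; lengths in m; the calibration is good to about 2 mm. A picture is of the moment at which its call begins. camera_info takes no time and is no camera call.
- arm.sign_off(): hands the job in; it is judged then, once.
The state is a dict: "time": time; "q": joint angles; "joint_vel": joint speeds; "tau": joint torques, N m; "position": TCP position; "tool_rot": TCP orientation; "ft_force": force on the tool from outside, world axes, zero at the start; "wrist_torque": the same for the moment, N m; "grip_width": opening from 0.0 (shut) to 1.0 (fully open); "finger_force": force on a finger pad.
Only numpy, scipy, OpenCV 4.12 (cv2) and the standard library are available. Lean on these libraries where they do the work, as an engineer would, in place of code of your own. Each camera call takes 0.05 s, during which the arm holds its last target. There are 200 camera calls.

## Working session

There is one attempt and no reset: what is moved stays moved. The work goes in short steps, Python scripts to look and compute and a tool call to move; the robot and the scene stay as the last step left them, time stands still between calls to the robot, and variables do not carry over. Pictures are saved under pics/ and viewed, at most 10 in all, crops included, and the job is handed in when it is done.

Besides the shell and the picture viewer there is one more tool, called after "Request:" by a JSON object that holds its "op" and its "data", one argument or row to a line. move_arm: Moves the arm, as the interface text tells. Its arguments: {"type":"object","properties":{"commands":{"type":"array"},"squeeze":{"type":"number"}},"required":["commands"]}

```bash
mkdir -p pics
python3 - <<'E'
from rig import arm
import cv2
for n in("top","side"):
    cv2.imwrite(f"pics/{n}0.png",arm.capture(n)); print(n,arm.camera_info(n))
s=arm.read_state(); print(s); print(arm.tip_reach)
E
```

```text
top {'fx': 476.10276499837255, 'fy': 476.10276499837255, 'cx': 322.42579407721354, 'cy': 243.5989023155778, 'world_to_cam': array([[ 0.02813081, -0.99956197,  0.0091934 , -0.07352904],
       [-0.99264306, -0.02901724, -0.11754894,  0.53169498],
       [ 0.11776421, -0.00581902, -0.99302454,  1.1649221 ],
       [ 0.        ,  0.        ,  0.        ,  1.        ]])}
side {'fx': 511.4596522233918, 'fy': 511.4596522233918, 'cx': 319.2512260910073, 'cy': 240.46832537674652, 'world_to_cam': array([[ 0.99498842, -0.09883501, -0.0151553 , -0.55180892],
       [-0.07417435, -0.62792912, -0.77472781,  0.0411857 ],
       [ 0.06705377,  0.77196934, -0.63211323,  1.10050318],
       [ 0.        ,  0.        ,  0.        ,  1.        ]])}
{'time': 0.1, 'q': array([-6.64626489e+01,  1.49316022e+01, -7.97671776e+00,  6.71912556e+01,
       -1.42764728e-03,  9.00003625e+01]), 'joint_vel': array([ 0.06267755, -0.07842678,  0.30596811,  0.05568489,  0.02841365,
        0.04139805]), 'tau': array([ 6.20449482e-04, -4.06508482e+01,  2.54527009e+01,  1.00726003e-02,
       -1.17590939e-04,  3.03904955e-06]), 'position': array([ 0.20942385, -0.48080315,  0.25256237]), 'tool_rot': array([-1.79900424e+02,  1.42827504e-03,  2.35369911e+01]), 'ft_force': array([-0.14671395, -0.00065291,  0.59611179]), 'wrist_torque': array([ 0.02424393,  0.0178329 , -0.0065992 ]), 'finger_force': 0.0, 'grip_width': 0.9997307671922671}
0.022
```

View pics/top0.png

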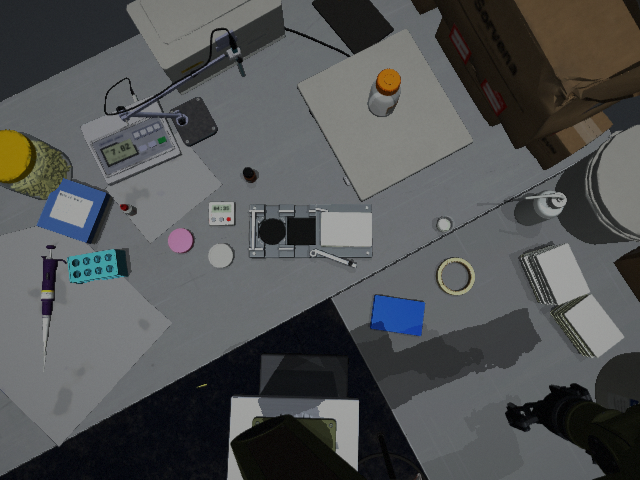

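View pics/side0.png

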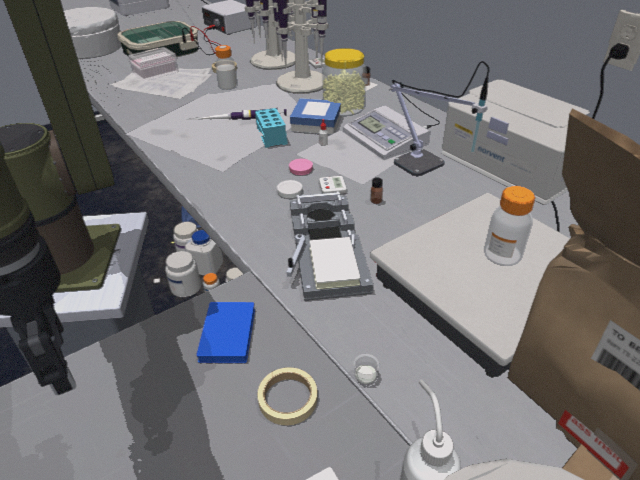

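The top view shows the carrier at about (311,232), with its +y end to the left. Dish candidates are white (220,256) and pink (180,240); the white one fits because pink is excluded. Plate candidates are the pale one on the deck (346,230) and the blue one (397,314); the pale one is meant. The timer is at (222,214) and the bar is open with its pin near (352,265). I'll confirm these in an enlarged crop and measure.

```bash
cat > h.py <<'E'
from rig import arm
import cv2,numpy as np
def ray(n,u,v):
    c=arm.camera_info(n);T=c["world_to_cam"];R=T[:3,:3];o=-R.T@T[:3,3]
    return o,R.T@np.array([(u-c["cx"])/c["fx"],(v-c["cy"])/c["fy"],1])
def at(n,u,v,z):
    o,d=ray(n,u,v);return (o+d*(z-o[2])/d[2])[:2]
def proj(n,p):
    c=arm.camera_info(n);q=c["world_to_cam"]@np.r_[p,1]
    return np.array([c["fx"]*q[0]/q[2]+c["cx"],c["fy"]*q[1]/q[2]+c["cy"]])
E
python3 - <<'E'
from h import *
im=cv2.imread("pics/top0.png")
cv2.imwrite("pics/crop1.png",cv2.resize(im[180:290,190:390],None,fx=4,fy=4,interpolation=cv2.INTER_CUBIC))
g=im.min(2)
m=(g>185).astype(np.uint8)
for nm,(x0,x1,y0,y1) in dict(dish=(200,240,242,272),timer=(203,240,196,230),plate=(316,376,206,256)).items():
    for t in (150,175,200):
        sub=(g[y0:y1,x0:x1]>t).astype(np.uint8)
        cs,_=cv2.findContours(sub,cv2.RETR_EXTERNAL,cv2.CHAIN_APPROX_NONE)
        c=max(cs,key=cv2.contourArea)+[x0,y0]
        print(nm,t,cv2.minAreaRect(c),cv2.contourArea(c),np.median(g[y0:y1,x0:x1]))
E
```

```text
dish 150 ((221.0, 255.5), (21.0, 20.0), 90.0) 252.5 107.0Traceback (most recent call last):
  File "<stdin>", line 10, in <module>
ValueError: max() iterable argument is empty
```

View pics/crop1.png

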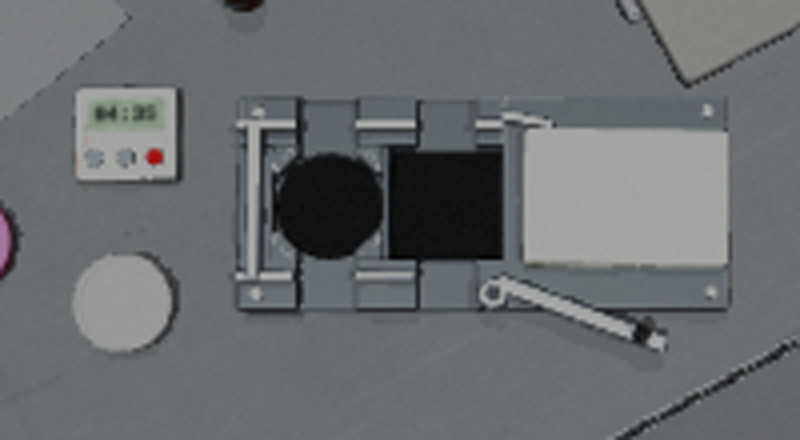

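The crop confirms the white dish (crop 123,302), the timer face up (128,134), the dark round liner (330,205), the square liner (446,205), the pale plate on the deck (626,197) and the open bar with its pin at (646,332).

Run:
```python
from h import *
im=cv2.imread("pics/top0.png"); g=im.min(2).astype(int)
def big(m,x0,x1,y0,y1):
    cs,_=cv2.findContours(m[y0:y1,x0:x1].astype(np.uint8),cv2.RETR_EXTERNAL,cv2.CHAIN_APPROX_NONE)
    return max(cs,key=cv2.contourArea)+[x0,y0]
def show(nm,m,box,z):
    c=big(m,*box); w=np.array([at("top",*p[0],z) for p in c])
    r=cv2.minAreaRect((w*1000).astype(np.float32)); print(nm,np.round(r[0],1),np.round(r[1],1),round(r[2],1)); return np.array(r[0])
show("dish",g>133,(200,240,242,272),.016)
show("timer",im.max(2)>140,(203,240,196,228),.016)
show("plate",g>138,(316,376,206,256),.046)
d=(im.max(2)<50)
a=show("round",d,(255,287,210,255),.008)
b=show("square",d,(287,318,210,255),.008)
v=a-b;print("yaw",np.degrees(np.arctan2(-v[0],v[1])),np.hypot(*v))
# carrier corners, rough (crop px ->img) at z .026
for u,v in[(237,98),(237,310),(728,98),(728,310)]:print("corner",np.round(at("top",190+u/4,180+v/4,.026)*1000,1))
# sharper yaw: carrier edge lines
print("pin",at("top",190+646/4,180+328/4,.06),"pivot",at("top",190+491/4,180+292/4,.043))
print("vial",at("top",250,176,.0),"screws",[np.round(at("top",190+u/4,180+v/4,.026)*1000,1) for u,v in[(258,112),(256,294),(708,110),(711,292)]])
s=big(d,255,287,210,255)
```

```text
dish [498.2 200.9] [58.2 58.5] 47.3
timer [606.9 203.6] [58.1 61.5] 2.9
plate [ 576.  -109.2] [ 92.7 137.9] 0.9
round [557.7  84.5] [80.1 96. ] 59.7
square [565.2  -2.6] [114.2  72.2] 2.1
yaw 4.975283970700752 87.45327409730903
corner [629.  130.8]
corner [493.7 124.6]
corner [ 638.4 -182. ]
corner [ 502.7 -184.1]
pin [ 0.48704164 -0.1303825 ] pivot [ 0.50804399 -0.03483045]
vial [0.71012496 0.13631846] screws [array([620.4, 117.1]), array([504.2, 113.1]), array([ 630.3, -169.3]), array([ 513.7, -173.2])]
```

Request:
{"op": "move_arm", "data": {
  "commands": [
    [[1, 0, 0, 0, -1], [1, 0, 0, 0, -1], [1, 0, 0, 0, -1], [1, 0, 0, 0, -1], [1, 0, 0, 0, -1], [1, 0, 0, 0, -1], [1, 0, 0, 0, -1], [1, 0, 0, 0, -1], [1, 0, 0, 0, -1], [1, 0, 0, 0, -1]]
  ],
  "squeeze": 25
}}

```text
time: 1.1
position: [0.2095, -0.481, 0.2528]
tool_rot: [-180.0, -0.1, 73.7]
ft_force: [0.4, 0.5, 0.3]
grip_width: 1.0
finger_force: 0.0
```

```bash
cat >> h.py <<'E'
from scipy.spatial.transform import Rotation as Ro
def to(x,y,z,yaw=None):
    "tool-axis shift (mm) and units to reach a world point"
    s=arm.read_state();R=Ro.from_euler('xyz',s["tool_rot"],degrees=True).as_matrix()
    d=R.T@(np.array([x,y,z])-s["position"]);print("mm",np.round(d*1000,1),"units",np.round(d/.3,4),"yaw",s["tool_rot"],"pos",s["position"].round(4),"F",s["ft_force"].round(1))
E
python3 - <<'E'
from h import *
im=cv2.imread("pics/top0.png"); d=(im.max(2)<45).astype(np.uint8)
d=cv2.erode(d,np.ones((2,2)))
n,l,st,ce=cv2.connectedComponentsWithStats(d[205:260,250:325])
for i in range(1,n):
    if st[i,4]>150:
        print(st[i],ce[i]+[250.5,205.5],at("top",*(ce[i]+[250.5,205.5]),.008))
print([np.round(at("top",190+u/4-.5,180+v/4-.5,.008),4) for u,v in[(389,151),(389,258),(502,151),(502,258),(277,205),(383,205),(330,152),(330,258)]])
E
```

```text
[ 38  12  28  28 734] [301.70980926 231.76566757] [ 0.56545128 -0.00431032]
[  9  15  27  25 514] [272.62256809 232.03307393] [0.56255853 0.07031468]
[array([0.6021, 0.0355]), array([0.5327, 0.0329]), array([ 0.6043, -0.0373]), array([ 0.5348, -0.0394]), array([0.5648, 0.106 ]), array([0.5668, 0.038 ]), array([0.6003, 0.0734]), array([0.5316, 0.0707])]
```

Request:
{"op": "move_arm", "data": {
  "commands": [
    [[1, 0, 0, 0, -1], [1, 0, 0, 0, -1], [1, 0, 0, 0, -1], [1, 0, 0, 0, -0.66], [1, 0.1, 0.05, 0, 0]]
  ]
}}

```text
time: 1.6
position: [0.2232, -0.4532, 0.2527]
tool_rot: [-180.0, 0.1, 91.7]
ft_force: [0.3, -0.1, -0.6]
grip_width: 0.998
finger_force: 0.0
```

```bash
python3 -c "
from h import *
to(.498,.201,.12)"
```

```text
mm [646.  294.  131.5] units [2.1533 0.98   0.4383] yaw [-1.79981622e+02  9.59264975e-02  9.16929815e+01] pos [ 0.2232 -0.4532  0.2527] F [ 0.3 -0.1 -0.6]
```

Request:
{"op": "move_arm", "data": {
  "commands": [
    [[1, 0.15, 0.065, 0, 0], [1, 0.15, 0.065, 0, 0], [1, 0.15, 0.065, 0, 0], [1, 0.15, 0.065, 0, 0], [1, 0.15, 0.065, 0, 0], [1, 0.15, 0.065, 0, 0], [1, 0.15, 0.065, 0, 0], [1, 0.15, 0.065, 0, 0], [1, 0.15, 0.065, 0, 0], [1, 0.15, 0.065, 0, 0]]
  ]
}}

```text
time: 2.6
position: [0.4042, 0.0072, 0.2532]
tool_rot: [180.0, 0.0, 91.8]
ft_force: [1.7, -2.1, 0.9]
grip_width: 0.999
finger_force: 0.0
```

Request:
{"op": "move_arm", "data": {
  "commands": [
    [[1, 0.15, 0.065, 0.05, 0], [1, 0.15, 0.065, 0.05, 0], [1, 0.15, 0.065, 0.05, 0], [1, 0.13, 0.06, 0.1, 0], [1, 0.05, 0.05, 0.1, 0], [1, 0, 0, 0.05, 0], [1, 0, 0, 0, 0]]
  ]
}}

```text
time: 3.3
position: [0.4852, 0.1916, 0.1328]
tool_rot: [-179.6, 0.1, 91.9]
ft_force: [-0.7, 0.1, 0.1]
grip_width: 1.003
finger_force: 0.0
```

Run:
```python
from h import *
to(.498,.201,.08)
a=arm.capture("side");b=arm.capture("top");cv2.imwrite("pics/s1.png",a);cv2.imwrite("pics/t1.png",b)
p=arm.read_state()["position"];print(proj("side",p),proj("top",p))
cv2.imwrite("pics/s1c.png",np.hstack([cv2.resize(a[80:230,240:390],(400,400)),cv2.resize(b[180:280,170:270],(400,400))]))
```

```text
mm [ 9.1 13.4 52.6] units [0.0304 0.0447 0.1755] yaw [-1.79637462e+02  1.31194118e-01  9.19071854e+01] pos [0.4852 0.1916 0.1328] F [-0.7  0.1  0.1]
[281.42572482 146.23563578] [212.88226795 255.4074009 ]
```

View pics/s1c.png

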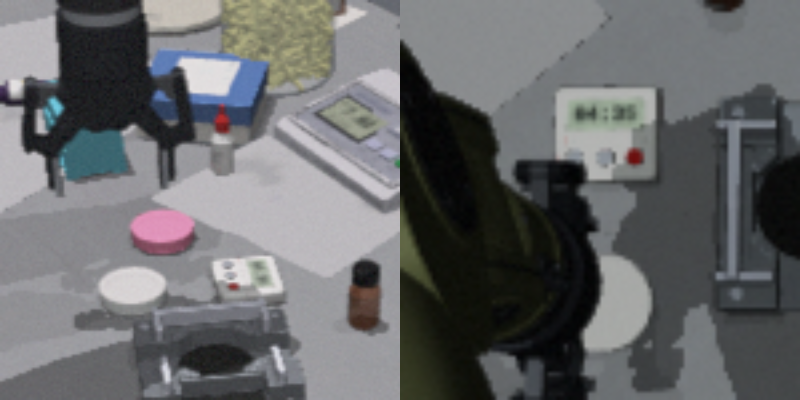

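Side view: open fingertips at image (262,153) and (303,150), centred on the projected TCP. The dish below is clear at (290,187). I'll descend now.

Request:
{"op": "move_arm", "data": {
  "commands": [
    [[1, 0.03, 0.0445, 0.05, 0], [1, 0, 0, 0.1, 0], [1, 0, 0, 0.1, 0], [1, 0, 0, 0.08, 0], [1, 0, 0, 0.03, 0], [1, 0, 0, 0, 0], [1, 0, 0, 0, 0]]
  ]
}}

```text
time: 4.1
position: [0.5016, 0.2014, 0.0293]
tool_rot: [179.9, -0.0, 91.8]
ft_force: [0.2, 0.2, 0.1]
grip_width: 0.997
finger_force: 0.0
```

```bash
python3 -c "
from h import *
to(.498,.201,.024)"
```

```text
mm [-0.2 -3.6  5.3] units [-0.0008 -0.0121  0.0177] yaw [ 1.79872511e+02 -4.63383793e-02  9.18073608e+01] pos [0.5016 0.2014 0.0293] F [0.2 0.2 0.1]
```

Request:
{"op": "move_arm", "data": {
  "commands": [
    [[1, 0, -0.012, 0.0175, 0], [1, 0, 0, 0, 0], [0.7, 0, 0, 0, 0], [0.6, 0, 0, 0, 0], [0.6, 0, 0, 0, 0], [0.6, 0, 0, 0, 0], [0.6, 0, 0, 0, 0]]
  ]
}}

```text
time: 4.8
position: [0.4972, 0.2012, 0.0234]
tool_rot: [180.0, -0.0, 91.8]
ft_force: [-0.8, -0.4, 5.6]
grip_width: 0.718
finger_force: 26.8
```

Run:
```python
from h import *
to(.5634,.071,.06)
a=arm.capture("side");cv2.imwrite("pics/s2.png",a);print(arm.read_state()["grip_width"])
cv2.imwrite("pics/s2c.png",cv2.resize(a[130:230,250:400],(750,500),interpolation=cv2.INTER_CUBIC))
```

```text
mm [-132.3   62.1  -36.5] units [-0.4409  0.2068 -0.1218] yaw [ 1.79952769e+02 -1.86820009e-02  9.18366813e+01] pos [0.4972 0.2012 0.0234] F [-0.8 -0.4  5.6]
0.7214232085176159
```

View pics/s2c.png

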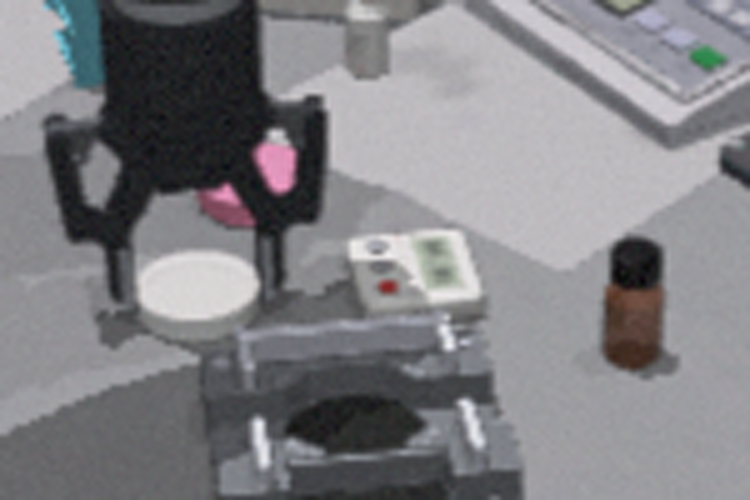

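Gripped: width 0.72, about 27 N, with the dish lying flat between the pads. Next is lift and carry above the round well.

Request:
{"op": "move_arm", "data": {
  "commands": [
    [[0.6, 0, 0, -0.05, 0], [0.6, 0, 0, -0.1, 0], [0.6, -0.05, 0.02, -0.06, 0], [0.6, -0.1, 0.05, 0, 0], [0.6, -0.1, 0.05, 0, 0], [0.6, -0.1, 0.05, 0, 0], [0.6, -0.08, 0.03, 0, 0], [0.6, -0.01, 0.007, 0, 0], [0.6, 0, 0, 0, 0], [0.6, 0, 0, 0, 0]]
  ]
}}

```text
time: 5.85
position: [0.5626, 0.0719, 0.0854]
tool_rot: [-180.0, -0.0, 91.9]
ft_force: [0.3, -0.0, 0.2]
grip_width: 0.714
finger_force: 27.8
```

Run:
```python
from h import *
to(.5634,.071,.032)
a=arm.capture("side");b=arm.capture("top");cv2.imwrite("pics/s3.png",a)
cv2.imwrite("pics/s3c.png",np.hstack([cv2.resize(a[150:250,260:360],(400,400)),cv2.resize(b[190:270,230:310],(400,400))]))
```

```text
mm [-0.9  0.8 53.4] units [-0.003   0.0026  0.1781] yaw [-1.79959665e+02 -2.98080365e-02  9.18742848e+01] pos [0.5626 0.0719 0.0854] F [ 0.3 -0.   0.2]
```

View pics/s3c.png

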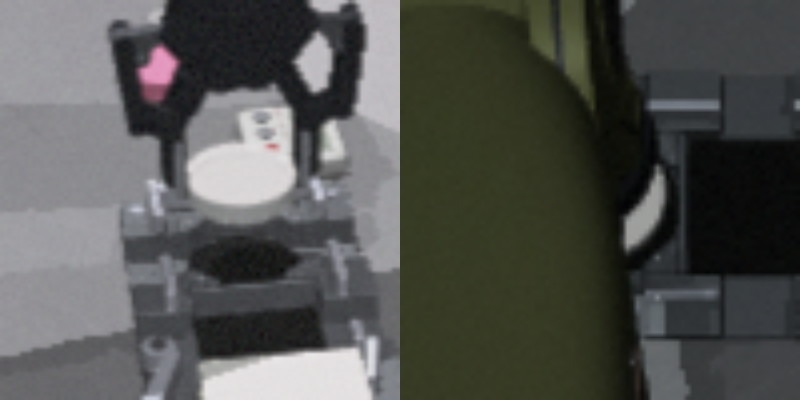

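Run:
```python
from h import *
a=cv2.imread("pics/s3.png")[150:250,260:360]
w=((a.min(2)>140)).astype(np.uint8);w[60:]=0
n,l,st,ce=cv2.connectedComponentsWithStats(w)
i=1+st[1:,4].argmax();print(st[i],ce[i])
x,y,ww,hh=st[i][:4];u=260+x+ww/2
for v in(193,194,195):print("dish",at("side",u,v,.078))
k=(a.max(2)<40).astype(np.uint8);k[:58]=0
n,l,st,ce=cv2.connectedComponentsWithStats(k)
for j in range(1,n):
    if st[j,4]>80:
        x,y,ww,hh=st[j][:4];print(st[j],ce[j],"liner",at("side",260+x+ww/2,150+y+hh/2,.008))
```

```text
[  0   0  41  31 819] [15.42002442 12.17216117]
dish [0.47664437 0.08256522]
dish [0.47648298 0.07856479]
dish [0.47632246 0.07458591]
[ 48  59  27  12 179] [61.34078212 64.99441341] liner [0.56830836 0.08359737]
[ 48  77  33  12 277] [64.32129964 82.76534296] liner [0.56803803 0.01525305]
```

Run:
```python
from h import *
p=arm.read_state()["position"]
print(proj("side",[p[0],p[1],.078]),proj("side",[.5634,.071,.008]),proj("side",[.5658,-.0045,.008]))
a=cv2.imread("pics/s3.png")
for v in(193,195,197,199):print(v,a[v,300:342].min(1))
for v in(213,214,215,216):print(v,a[v,300:345].max(1))
```

```text
[319.07512074 192.97199507] [319.95253818 218.34664684] [324.44726879 238.58786935]
193 [ 82  37  39  60  95  89 112 183 210 213 213 214 213 213 213 214 211 213
 216 215 213 216 213 215 215 214 215 214 214 213 214 213 214 196 101  85
  91  63  64  89 104 102]
195 [149  66  32  59  95  89 112 183 217 215 215 215 214 216 213 214 214 215
 215 215 214 214 214 214 215 215 214 216 213 211 214 216 208 167  72  83
  99 137 194 186 138 130]
197 [172 146 107  96  96  92  82 138 197 213 216 215 214 213 214 215 214 214
 213 213 213 214 215 214 214 215 216 214 215 216 216 201 147 110 105 107
 106 109 155 194 178 137]
199 [108 105 109 111  99  94  85 105 125 142 173 196 209 214 213 215 216 215
 215 216 215 215 214 215 216 213 216 204 186 170 133 115 105 103  97  90
  83  87 134 197 180 123]
213 [ 83 101  84  67  74  66  69  61  44  31  41  37  43  44  39  44  28  28
  27  18  21  28  26  20  28  34  27  31  23  37  26  28  38  45  64  82
  78  79  78  85 105 120 112 152 151]
214 [132 136 118  76  74  67  67  52  38  43  38  38  38  40  34  25  25  29
  26  23  31  29  25  21  32  26  26  34  20  32  27  32  30  28  38  60
  76  77  82  90  84  80  95 132 162]
215 [125 141 132 112 126 115 103  57  38  41  40  41  33  27  35  29  22  21
  31  21  28  25  19  30  23  23  32  26  25  30  28  28  26  21  49  69
  95  90  97  96  81  77  85 116 155]
216 [119 139 128 110 127 129 114  54  40  34  40  41  41  26  24  28  31  29
  23  28  23  25  35  26  24  24  24  23  29  29  34  31  40  50  76  94
 101 100  90  90  77  81  79 109 151]
```

The side view agrees: dish and well offsets match to about 0.3 mm. Now I'll lower it.

Request:
{"op": "move_arm", "data": {
  "commands": [
    [[0.6, -0.003, 0.0025, 0.03, 0], [0.6, 0, 0, 0.06, 0], [0.6, 0, 0, 0.05, 0], [0.6, 0, 0, 0.02, 0], [0.6, 0, 0, 0.01, 0], [0.6, 0, 0, 0.006, 0], [0.6, 0, 0, 0, 0], [0.6, 0, 0, 0, 0]]
  ]
}}

```text
time: 6.75
position: [0.5645, 0.0704, 0.0333]
tool_rot: [179.9, -0.0, 91.8]
ft_force: [-0.1, 0.6, -0.9]
grip_width: 0.715
finger_force: 27.8
```

```bash
python3 -c "
from h import *
to(.5634,.071,.0316)"
```

```text
mm [ 0.7 -1.   1.7] units [ 0.0022 -0.0035  0.0057] yaw [ 1.79936512e+02 -7.39403706e-03  9.18384383e+01] pos [0.5645 0.0704 0.0333] F [-0.1  0.6 -0.9]
```

Request:
{"op": "move_arm", "data": {
  "commands": [
    [[0.6, 0.002, -0.0035, 0.005, 0], [0.6, 0, 0, 0, 0], [0.6, 0, 0, 0, 0], [0.85, 0, 0, 0, 0], [0.88, 0, 0, 0, 0], [0.88, 0, 0, 0, 0], [0.88, 0, 0, -0.04, 0], [0.9, 0, 0, -0.1, 0], [1, 0, 0, -0.16, 0], [1, 0, 0, 0, 0]]
  ]
}}

```text
time: 7.75
position: [0.5677, 0.0714, 0.1283]
tool_rot: [179.3, -0.1, 91.8]
ft_force: [1.2, -1.1, 0.4]
grip_width: 0.995
finger_force: 0.0
```

```bash
python3 -c "
from h import *
to(.6069,.2036,.10)
cv2.imwrite('pics/s4.png',arm.capture('side'))"
```

```text
mm [130.8  43.1  29. ] units [0.4362 0.1437 0.0966] yaw [ 1.79296148e+02 -6.31648838e-02  9.18360442e+01] pos [0.5677 0.0714 0.1283] F [ 1.2 -1.1  0.4]
```

Request:
{"op": "move_arm", "data": {
  "commands": [
    [[1, 0.1, 0.03, 0, 0], [1, 0.13, 0.05, 0, 0], [1, 0.13, 0.04, 0.03, 0], [1, 0.07, 0.012, 0.1, 0], [1, 0.006, 0, 0.12, 0], [1, 0, 0, 0.04, 0], [1, 0, 0, 0, 0], [1, 0, 0, 0, 0]]
  ]
}}

```text
time: 8.6
position: [0.5984, 0.2023, 0.0348]
tool_rot: [-180.0, 0.0, 91.8]
ft_force: [-0.0, -0.2, 0.7]
grip_width: 1.004
finger_force: 0.0
```

Run:
```python
from h import *
to(.6069,.2036,.0234)
b=arm.capture("side");cv2.imwrite("pics/s5.png",b)
```

```text
mm [ 1.1  8.5 11.4] units [0.0036 0.0283 0.0381] yaw [-1.79999749e+02  6.10918394e-03  9.17881491e+01] pos [0.5984 0.2023 0.0348] F [-0.  -0.2  0.7]
```

Request:
{"op": "move_arm", "data": {
  "commands": [
    [[1, 0.0035, 0.028, 0, 0], [1, 0, 0, 0.02, 0], [1, 0, 0, 0.0165, 0], [1, 0, 0, 0, 0], [0.7, 0, 0, 0, 0], [0.6, 0, 0, 0, 0], [0.6, 0, 0, 0, 0], [0.6, 0, 0, 0, 0], [0.6, 0, 0, 0, 0]]
  ],
  "squeeze": 40
}}

```text
time: 9.55
position: [0.6068, 0.2043, 0.0236]
tool_rot: [180.0, -0.0, 91.8]
ft_force: [-0.4, -0.1, 1.2]
grip_width: 0.711
finger_force: 44.2
```

Run:
```python
from h import *
to(.5658,-.0045,.0834)
```

```text
mm [-207.3  -47.6  -59.9] units [-0.6911 -0.1588 -0.1996] yaw [ 1.79977019e+02 -9.17614652e-03  9.18409852e+01] pos [0.6068 0.2043 0.0236] F [-0.4 -0.1  1.2]
```

Request:
{"op": "move_arm", "data": {
  "commands": [
    [[0.6, 0, 0, -0.05, 0], [0.6, 0, 0, -0.1, 0], [0.6, -0.05, -0.01, -0.06, 0], [0.6, -0.12, -0.03, 0, 0], [0.6, -0.14, -0.03, 0, 0], [0.6, -0.14, -0.03, 0, 0], [0.6, -0.13, -0.03, 0, 0], [0.6, -0.08, -0.02, 0, 0], [0.6, -0.029, -0.009, 0, 0], [0.6, 0, 0, 0, 0]]
  ]
}}

```text
time: 10.55
position: [0.5649, -0.0056, 0.0864]
tool_rot: [-180.0, 0.0, 91.7]
ft_force: [-0.0, 0.5, -1.4]
grip_width: 0.713
finger_force: 44.0
```

Run:
```python
from h import *
to(.5658,-.0038,.0322)
a=arm.capture("side");b=arm.capture("top");cv2.imwrite("pics/s6.png",a)
p=arm.read_state()["position"];print(proj("side",[p[0],p[1],.078]))
cv2.imwrite("pics/s6c.png",np.hstack([cv2.resize(a[160:280,270:390],(480,480)),cv2.resize(b[200:280,255:335],(320,320)).repeat(1,0) if 0 else cv2.copyMakeBorder(cv2.resize(b[200:280,250:330],(320,320)),0,160,0,0,0)]))
```

```text
mm [ 1.7  0.9 54.2] units [0.0058 0.0032 0.1807] yaw [-1.79981946e+02  1.15799767e-03  9.16852583e+01] pos [ 0.5649 -0.0056  0.0864] F [-0.   0.5 -1.4]
[324.1043042  212.72127975]
```

View pics/s6c.png

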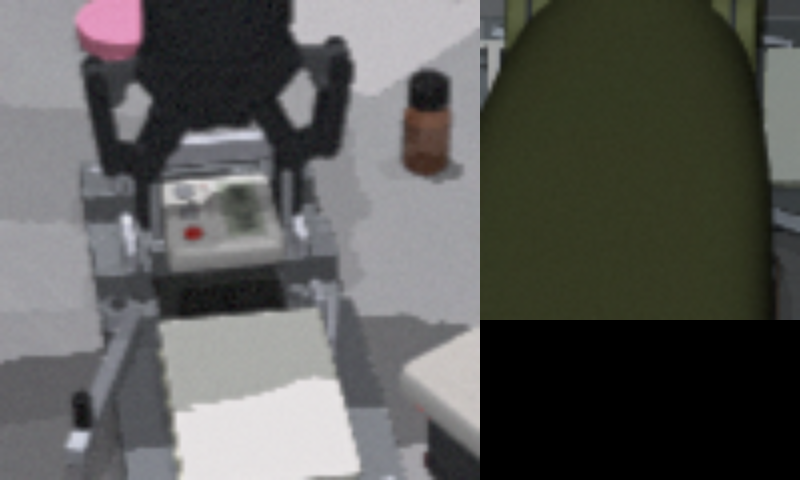

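The timer is held level and square at about (325,214), where the hand should have it, and the well is clear below. Lowering.

Request:
{"op": "move_arm", "data": {
  "commands": [
    [[0.6, 0.0058, 0.003, 0.03, 0], [0.6, 0, 0, 0.06, 0], [0.6, 0, 0, 0.05, 0], [0.6, 0, 0, 0.02, 0], [0.6, 0, 0, 0.01, 0], [0.6, 0, 0, 0.006, 0], [0.6, 0, 0, 0, 0], [0.6, 0, 0, 0, 0]]
  ]
}}

```text
time: 11.45
position: [0.567, -0.0021, 0.0341]
tool_rot: [179.9, 0.0, 91.8]
ft_force: [-0.7, 0.3, -0.3]
grip_width: 0.714
finger_force: 44.0
```

```bash
python3 -c "
from h import *
to(.5658,-.0038,.0318)"
```

```text
mm [-1.6 -1.3  2.3] units [-0.0055 -0.0042  0.0076] yaw [1.79932765e+02 1.48979506e-03 9.18420034e+01] pos [ 0.567  -0.0021  0.0341] F [-0.7  0.3 -0.3]
```

Request:
{"op": "move_arm", "data": {
  "commands": [
    [[0.6, -0.0055, -0.004, 0.006, 0], [0.6, 0, 0, 0, 0], [0.6, 0, 0, 0, 0], [0.85, 0, 0, 0, 0], [0.88, 0, 0, 0, 0], [0.88, 0, 0, 0, 0], [0.88, 0, 0, -0.04, 0], [0.9, 0, 0, -0.1, 0], [0.6, -0.06, 0, -0.1, 0], [0.5, -0.1, 0, 0, 0]]
  ]
}}

```text
time: 12.45
position: [0.5704, -0.0513, 0.109]
tool_rot: [179.5, 0.0, 92.0]
ft_force: [1.4, -0.0, -0.2]
grip_width: 0.575
finger_force: 0.0
```

Request:
{"op": "move_arm", "data": {
  "commands": [
    [[0.5, -0.16, 0, 0, 0], [0.5, -0.16, 0, 0, 0], [0.5, -0.16, 0, 0, 0], [0.5, -0.13, 0, 0, 0], [0.5, 0, 0, 0, 0], [0.5, 0, 0, 0, 0]]
  ]
}}

```text
time: 13.05
position: [0.5726, -0.2357, 0.1043]
tool_rot: [180.0, -0.0, 91.7]
ft_force: [0.1, 0.7, -0.4]
grip_width: 0.5
finger_force: 0.0
```

Run:
```python
from h import *
a=arm.capture("side");b=arm.capture("top");cv2.imwrite("pics/s7.png",a);cv2.imwrite("pics/t7.png",b)
g=b.min(2).astype(int)
for z,box in((.046,(316,376,206,256)),):
    x0,x1,y0,y1=box
    cs,_=cv2.findContours((g[y0:y1,x0:x1]>138).astype(np.uint8),0,1);c=max(cs,key=cv2.contourArea)+[x0,y0]
    w=np.array([at("top",*p[0],z) for p in c]);print(cv2.minAreaRect((w*1000).astype(np.float32)))
to(.5715,-.20,.06)
cv2.imwrite("pics/s7c.png",np.hstack([cv2.resize(a[170:300,270:400],(400,400)),cv2.resize(b[190:290,230:330],(400,400))]))
```

```text
((574.5608520507812, -109.19798278808594), (140.81202697753906, 91.38916015625), 89.05328369140625)
mm [33.9  0.1 44.1] units [0.1129 0.0004 0.1469] yaw [-1.79988494e+02 -3.31705322e-02  9.18776604e+01] pos [ 0.5725 -0.2339  0.104 ] F [-0.6  0.5  0.7]
```

View pics/s7c.png

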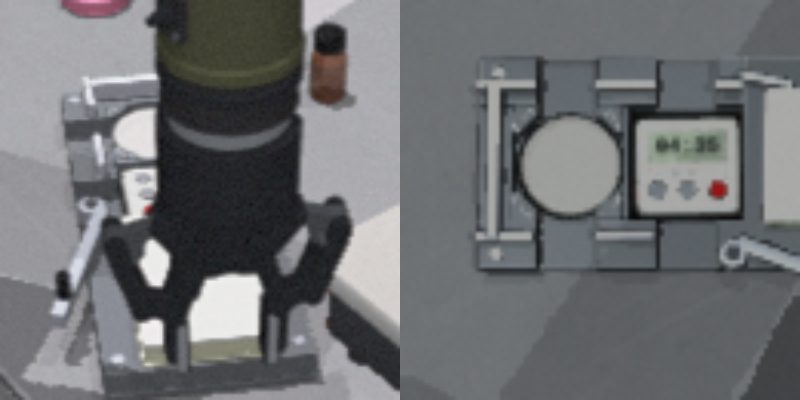

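The top crop shows the dish centred in the round well and the timer square in its well, both sunk in. Next I'll lower behind the plate and push it.

Request:
{"op": "move_arm", "data": {
  "commands": [
    [[0.5, 0, 0, 0.06, 0], [0.5, 0, 0, 0.07, 0], [0.5, 0, 0, 0.023, 0], [0.5, 0.06, 0, 0, 0], [0.5, 0.05, 0, 0, 0], [0.5, 0.02, 0, 0, 0], [0.5, 0.02, 0, 0, 0], [0.5, 0.02, 0, 0, 0], [0.5, 0.02, 0, 0, 0], [0.5, 0, 0, 0, 0]]
  ],
  "squeeze": 20
}}

```text
time: 14.15
position: [0.571, -0.1772, 0.0581]
tool_rot: [180.0, -0.0, 91.9]
ft_force: [-0.2, -0.4, -0.9]
grip_width: 0.497
finger_force: 0.0
```

Run:
```python
from h import *
to(.5665,-.028,.058)
a=arm.capture("side");b=arm.capture("top")
cv2.imwrite("pics/s8c.png",np.hstack([cv2.resize(a[190:320,270:400],(400,400)),cv2.resize(b[190:290,290:390],(400,400))]))
```

```text
mm [1.492e+02 4.000e-01 1.000e-01] units [4.975e-01 1.200e-03 4.000e-04] yaw [ 1.79976201e+02 -1.91966865e-02  9.18669685e+01] pos [ 0.571  -0.1772  0.0581] F [-0.2 -0.4 -0.9]
```

View pics/s8c.png

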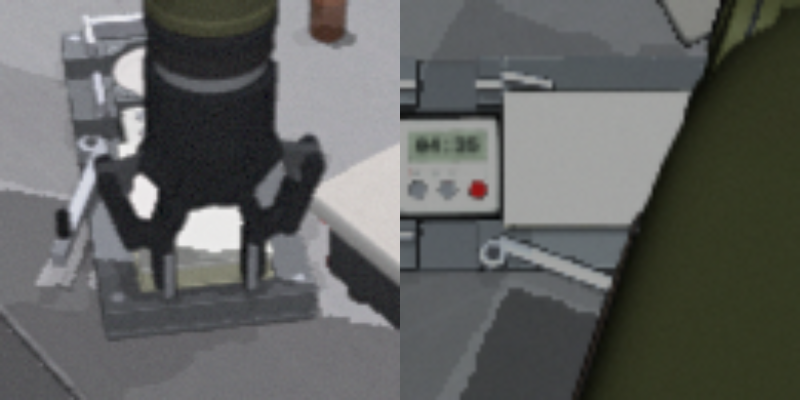

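Contact made: the plate's front edge moved about 13 mm (now at column 316) and it is square to the lane. The bar is clear of the fingers. I'll go on pushing.

Request:
{"op": "move_arm", "data": {
  "commands": [
    [[0.5, 0.015, 0, 0, 0], [0.5, 0.025, 0, 0, 0], [0.5, 0.025, 0, 0, 0], [0.5, 0.025, 0, 0, 0], [0.5, 0.025, 0, 0, 0], [0.5, 0.025, 0, 0, 0], [0.5, 0.025, 0, 0, 0], [0.5, 0.025, 0, 0, 0], [0.5, 0.025, 0, 0, 0], [0.5, 0.025, 0, 0, 0]]
  ]
}}

```text
time: 15.25
position: [0.5685, -0.1052, 0.0578]
tool_rot: [-180.0, -0.0, 91.8]
ft_force: [-0.1, -0.2, -0.4]
grip_width: 0.501
finger_force: 0.2
```

Run:
```python
from h import *
to(.5665,-.028,.058)
b=arm.capture("top");cv2.imwrite("pics/t9.png",b)
```

```text
mm [77.2  0.5 -0.2] units [ 0.2574  0.0015 -0.0006] yaw [-1.79999585e+02 -3.45103183e-03  9.18378275e+01] pos [ 0.5685 -0.1052  0.0578] F [-0.1 -0.2 -0.4]
```

Request:
{"op": "move_arm", "data": {
  "commands": [
    [[0.5, 0.02, 0, 0, 0], [0.5, 0.025, 0, 0, 0], [0.5, 0.025, 0, 0, 0], [0.5, 0.025, 0, 0, 0], [0.5, 0.025, 0, 0, 0], [0.5, 0.025, 0, 0, 0], [0.5, 0.025, 0, 0, 0], [0.5, 0.02, 0, 0, 0], [0.5, 0.01, 0, 0, 0], [0.5, 0.01, 0, 0, 0]]
  ]
}}

```text
time: 16.3
position: [0.5666, -0.0426, 0.0578]
tool_rot: [180.0, 0.0, 91.8]
ft_force: [-0.0, -1.1, -0.5]
grip_width: 0.5
finger_force: 0.4
```

Run:
```python
from h import *
to(.5665,-.028,.058)
a=arm.capture("side");b=arm.capture("top");cv2.imwrite("pics/t10.png",b);cv2.imwrite("pics/s10.png",a)
cv2.imwrite("pics/s10c.png",np.hstack([cv2.resize(a[170:300,270:400],(400,400)),cv2.resize(b[190:290,230:330],(400,400))]))
```

```text
mm [14.6  0.4 -0.2] units [ 0.0488  0.0014 -0.0006] yaw [1.79997755e+02 1.38390966e-02 9.18453614e+01] pos [ 0.5666 -0.0426  0.0578] F [-0.  -1.1 -0.5]
```

View pics/s10c.png

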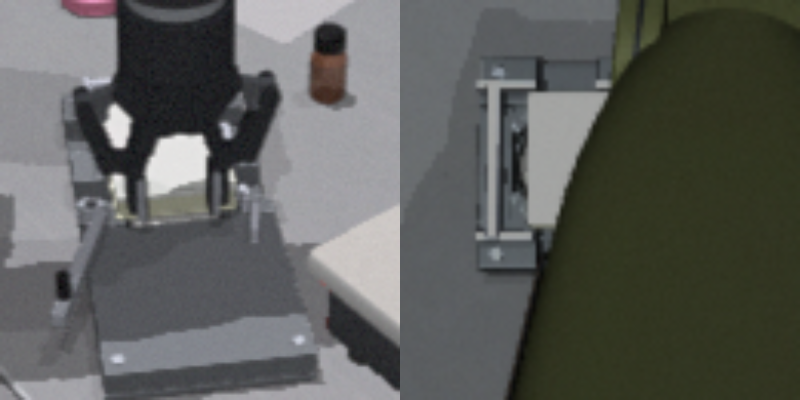

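The plate runs square in the lane, with about 16 mm left to the stop (columns 500 to 527 in the crop). I'll push the rest gently.

Request:
{"op": "move_arm", "data": {
  "commands": [
    [[0.5, 0.015, 0, 0, 0], [0.5, 0.015, 0, 0, 0], [0.5, 0.01, 0, 0, 0], [0.5, 0.005, 0, 0, 0], [0.5, 0.005, 0, 0, 0], [0.5, 0.005, 0, 0, 0], [0.5, 0, 0, 0, 0]]
  ]
}}

```text
time: 17.1
position: [0.566, -0.0261, 0.0578]
tool_rot: [-180.0, -0.0, 91.8]
ft_force: [0.6, -0.1, -0.3]
grip_width: 0.498
finger_force: 0.0
```

Request:
{"op": "move_arm", "data": {
  "commands": [
    [[0.5, 0.004, 0, 0, 0], [0.5, 0, 0, 0, 0]]
  ]
}}

```text
time: 17.3
position: [0.5659, -0.0251, 0.0578]
tool_rot: [-180.0, -0.0, 91.8]
ft_force: [-0.5, -1.0, 0.2]
grip_width: 0.503
finger_force: 0.0
```

Request:
{"op": "move_arm", "data": {
  "commands": [
    [[0.5, 0.005, 0, 0, 0], [0.5, 0.003, 0, 0, 0], [0.5, 0, 0, 0, 0]]
  ]
}}

```text
time: 17.6
position: [0.5661, -0.0244, 0.0579]
tool_rot: [180.0, 0.2, 91.8]
ft_force: [0.1, -4.8, 0.1]
grip_width: 0.507
finger_force: 2.9
```

Run:
```python
from h import *
to(.5665,-.028,.058)
b=arm.capture("top");a=cv2.imread("pics/t10.png")
for im in(a,b):
  for v in(222,230): print(im[v,248:268].min(1))
```

```text
mm [-3.6  0.3 -0.1] units [-0.0121  0.0009 -0.0003] yaw [179.98426914   0.22288994  91.79984262] pos [ 0.5661 -0.0244  0.0579] F [ 0.1 -4.8  0.1]
[ 85  63  84  90 162 162 142  37  83  86  96 121  52  43 163 161 162 163
 162 161]
[ 90  75  89  95 162 161 106  40  88  86  18  25  88 111 162 163 162 163
 163 162]
[ 88  63  86  92 165 159 108 165 163 164 164 163 163 165 162 162 159 121
  21  24]
[ 89  78  91  97 164 162 134 164 163 163 164 164 165 158  54  20  24  28
  26  28]
```

About 5 N at the stop, and the plate edge lies against the stop bar (column ~254). I'll retreat, rise and go above the bar pin.

Request:
{"op": "move_arm", "data": {
  "commands": [
    [[0.5, -0.06, 0, 0, 0], [0.5, -0.1, 0, -0.05, 0], [0.4, -0.1, 0, -0.12, 0], [0.28, -0.084, -0.05, -0.1, 0], [0.28, 0, -0.12, 0, 0], [0.28, 0, -0.104, 0, 0], [0.28, 0, 0, 0, 1], [0.28, 0, 0, 0, 1], [0.28, 0, 0, 0, 1], [0.28, 0, 0, 0, 1]]
  ]
}}

```text
time: 18.65
position: [0.4869, -0.1282, 0.1389]
tool_rot: [-180.0, -0.1, 71.6]
ft_force: [0.4, -0.1, 0.0]
grip_width: 0.28
finger_force: 0.0
```

Run:
```python
from h import *
a=arm.capture("side");b=arm.capture("top");cv2.imwrite("pics/s11.png",a);cv2.imwrite("pics/t11.png",b)
to(.487,-.130,.074)
p=arm.read_state()["position"];print("tcp",proj("side",p),"tip22",proj("side",p-[0,0,.022]),"pin",proj("side",[.487,-.130,.062]),proj("side",[.487,-.130,.043]))
cv2.imwrite("pics/s11c.png",np.hstack([cv2.resize(a[200:300,250:350],(500,500),interpolation=cv2.INTER_CUBIC)]))
```

```text
mm [-1.8  0.6 64.9] units [-0.0059  0.0019  0.2162] yaw [-1.79994050e+02 -5.10760197e-02  7.18513498e+01] pos [ 0.487  -0.1282  0.1389] F [-0.7  0.1  0.1]
tcp [288.61292142 228.56559585] tip22 [289.23416795 237.81540287] pin [290.76473284 260.36872638] [291.25139935 267.61756861]
```

View pics/s11c.png

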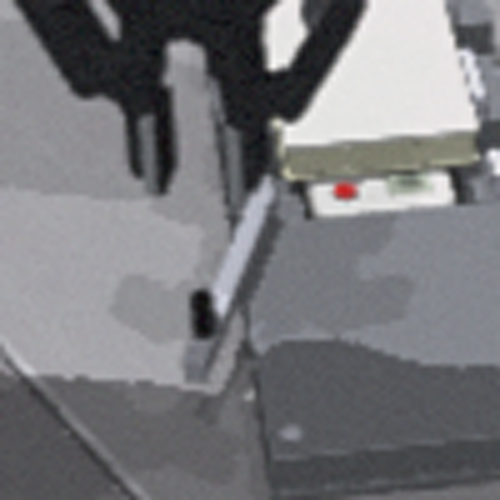

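The fingertips at (282,238) and (298,241) straddle the pin, which is at (291,258–267) and 1–2 mm off centre. That was picture 11, one over the limit, so I will view no more and check by numbers. Lowering over the pin.

Request:
{"op": "move_arm", "data": {
  "commands": [
    [[0.28, -0.006, -0.001, 0.06, 0], [0.28, 0, 0, 0.08, 0], [0.28, 0, 0, 0.05, 0], [0.28, 0, 0, 0.026, 0], [0.28, 0, 0, 0, 0]]
  ]
}}

```text
time: 19.25
position: [0.4854, -0.1298, 0.0731]
tool_rot: [-179.9, -0.0, 71.9]
ft_force: [-0.1, 0.4, 0.9]
grip_width: 0.279
finger_force: 0.0
```

Run:
```python
from h import *
to(.486,-.130,.074)
piv=np.array([.5067,-.0359]);p=arm.read_state()["position"][:2]-piv
print(np.hypot(*p),np.degrees(np.arctan2(p[1],p[0])))
```

```text
mm [-0.   0.6 -0.9] units [-0.      0.0022 -0.0031] yaw [-1.79868253e+02 -1.16034842e-02  7.19030324e+01] pos [ 0.4854 -0.1298  0.0731] F [-0.1  0.4  0.9]
0.09628051087991932 -102.79060642586118
```

Request:
{"op": "move_arm", "data": {
  "commands": [
    [[0.28, 0.0038, 0.0277, -0.003, -1], [0.28, 0.0038, 0.0277, 0, -1], [0.28, 0.0038, 0.0277, 0, -1], [0.28, 0.0038, 0.0277, 0, -1], [0.28, 0.0038, 0.0277, 0, -1], [0.28, 0.0038, 0.0277, 0, -1], [0.28, 0.0038, 0.0277, 0, -1], [0.28, 0.0038, 0.0277, 0, -1], [0.28, 0.0038, 0.0277, 0, -1], [0.28, 0, 0, 0, 0]]
  ]
}}

```text
time: 20.25
position: [0.5604, -0.1176, 0.0759]
tool_rot: [179.9, 0.1, 116.9]
ft_force: [0.4, -0.5, -0.6]
grip_width: 0.278
finger_force: 0.0
```

Run:
```python
from h import *
piv=np.array([.5067,-.0359]);s=arm.read_state();p=s["position"][:2]-piv
print(np.hypot(*p),np.degrees(np.arctan2(p[1],p[0])),s["position"],s["q"][5],s["ft_force"])
cv2.imwrite("pics/s12.png",arm.capture("side"))
```

```text
0.09779915456281346 -56.66210609690984 [ 0.56044802 -0.11760572  0.07592107] 51.22582218277706 [ 0.42010745 -0.47790222 -0.55479459]
```

Request:
{"op": "move_arm", "data": {
  "commands": [
    [[0.28, 0.0045, 0.0275, 0.002, -1], [0.28, 0.0045, 0.0275, 0, -1], [0.28, 0.0045, 0.0275, 0, -1], [0.28, 0.0045, 0.0275, 0, -1], [0.28, 0.0045, 0.0275, 0, -1], [0.28, 0.0045, 0.0275, 0, -1], [0.28, 0.0045, 0.0275, 0, -1], [0.28, 0.0045, 0.0275, 0, -1], [0.28, 0.0045, 0.0275, 0, -1], [0.28, 0, 0, 0, 0]]
  ]
}}

```text
time: 21.3
position: [0.5998, -0.0565, 0.0748]
tool_rot: [180.0, 0.0, 161.8]
ft_force: [-0.7, -0.2, -0.6]
grip_width: 0.281
finger_force: 0.0
```

Run:
```python
from h import *
piv=np.array([.5067,-.0359]);s=arm.read_state();p=s["position"][:2]-piv
print(np.hypot(*p),np.degrees(np.arctan2(p[1],p[0])),s["position"],s["q"][5],s["ft_force"])
cv2.imwrite("pics/s13.png",arm.capture("side"))
```

```text
0.09535616145073622 -12.463969221663906 [ 0.5998088  -0.0564803   0.07484748] 12.804025612754717 [-0.68608833 -0.18308921 -0.63784308]
```

Request:
{"op": "move_arm", "data": {
  "commands": [
    [[0.28, 0.0042, 0.0277, -0.004, -1], [0.28, 0.0042, 0.0277, 0, -1], [0.28, 0.0042, 0.0277, 0, -1], [0.28, 0.002, 0.014, 0, -0.5], [0.28, 0, 0, 0, 0], [0.28, 0, 0, 0, 0]]
  ]
}}

```text
time: 21.95
position: [0.601, -0.0281, 0.0756]
tool_rot: [-180.0, -0.0, 179.2]
ft_force: [-0.2, 0.1, 0.4]
grip_width: 0.28
finger_force: 0.0
```

Run:
```python
from h import *
piv=np.array([.5067,-.0359]);s=arm.read_state();p=s["position"][:2]-piv
print(np.hypot(*p),np.degrees(np.arctan2(p[1],p[0])),s["position"],s["ft_force"])
```

```text
0.09463745918062338 4.7366687746416645 [ 0.60101425 -0.02808519  0.07564895] [-0.1988529   0.13556725  0.4402955 ]
```

Now small closing steps until there is resistance (tool y is now roughly world +y).

Request:
{"op": "move_arm", "data": {
  "commands": [
    [[0.28, 0, 0.01, 0, 0], [0.28, 0, 0.01, 0, 0], [0.28, 0, 0.007, 0, 0], [0.28, 0, 0, 0, 0]]
  ]
}}

```text
time: 22.35
position: [0.6013, -0.0192, 0.0755]
tool_rot: [180.0, -0.0, 179.3]
ft_force: [0.5, -0.2, -0.2]
grip_width: 0.281
finger_force: 0.0
```

Request:
{"op": "move_arm", "data": {
  "commands": [
    [[0.28, 0, 0.005, 0, 0], [0.28, 0, 0.005, 0, 0], [0.28, 0, 0, 0, 0]]
  ]
}}

```text
time: 22.65
position: [0.6013, -0.0163, 0.0755]
tool_rot: [180.0, -0.0, 179.3]
ft_force: [0.5, 0.7, 0.1]
grip_width: 0.282
finger_force: 0.0
```

Request:
{"op": "move_arm", "data": {
  "commands": [
    [[0.28, 0, 0.004, 0, 0], [0.28, 0, 0.003, 0, 0], [0.28, 0, 0, 0, 0]]
  ]
}}

```text
time: 22.95
position: [0.6013, -0.0154, 0.0755]
tool_rot: [-179.9, -0.0, 179.3]
ft_force: [-1.0, -4.4, -0.1]
grip_width: 0.277
finger_force: 2.2
```

Request:
{"op": "move_arm", "data": {
  "commands": [
    [[0.28, 0, 0.003, 0, 0], [0.28, 0, 0.003, 0, 0], [0.28, 0, 0, 0, 0]]
  ]
}}

```text
time: 23.25
position: [0.6013, -0.0151, 0.0755]
tool_rot: [-179.7, -0.0, 179.3]
ft_force: [-0.7, -8.5, -0.9]
grip_width: 0.283
finger_force: 4.3
```

Run:
```python
from h import *
s=arm.read_state();print(s["position"],s["ft_force"],s["grip_width"])
a=arm.capture("side");cv2.imwrite("pics/s14.png",a)
u,v=proj("side",[.6014,-.0249,.052]);print(u,v)
u,v=int(u),int(v)
for r in range(v-10,v+8,2):print(r,a[r,u-16:u+18].max(1))
```

```text
[ 0.60134442 -0.0150546   0.07546032] [-0.73751245 -8.52901261 -0.86255869] 0.28250543079578266
341.91779854079357 227.28030686502254
217 [229 228 228 229 226 217 216 214 217 216 203 127  60  69  41  30  30  37
  40  28  27  33  54  58  72  86 114 134 140 146 147 146 145 143]
219 [229 229 228 228 229 226 216 214 216 217 215 193  91  81  93  62  37  34
  37  35  26  41  77  99  82  77  79  86 114 144 146 144 146 144]
221 [228 227 229 227 228 230 228 224 217 214 217 216 188 100  95  66  41  31
  33  38  35  54  80  99  79  72  73  72  90 133 148 143 142 146]
223 [228 226 229 228 228 227 229 228 228 230 227 219 191 100  95  54  37  34
  39  32  37  49  80  98  76  76  80  82  79 111 143 144 144 143]
225 [229 230 230 229 230 230 229 231 230 231 232 232 210 109  95  46  32  39
  30  35  29  52  79  92  70  69  64  74  76 109 145 142 144 143]
227 [222 207 196 173 164 151 145 142 142 146 147 145 141 133 100  60  43  42
  45  50  46  60  84  89  76  76  72  68  71 100 145 144 144 147]
229 [121 122 125 122 126 126 119 110 116 132 143 160 160 120 102  89  59  48
  44  42  78 113 113 118 114 109  68  66  69  75  91 105 145 145]
231 [122 124 127 129 129 129 126 128 129 131 126 130 132 129 117 116 108  95
  99 104 117 112 111 110 116 108  86  74  76  76  87  87 115 146]
233 [121 118 118 117 118 118 117 117 119 117 115 118 113 116 108 106 106 104
 109 106 107 106  98 101 129 123  90  78  80  74  75 110 142 144]
```

Firm stop at 8.5 N with the pin at its shut position. I'll back off 3 mm inside the gap, lift, move clear and check.

Request:
{"op": "move_arm", "data": {
  "commands": [
    [[0.28, 0, -0.012, 0, 0], [0.28, 0, 0, 0, 0], [0.28, 0, 0, -0.06, 0], [0.28, 0, 0, -0.15, 0], [0.28, 0, 0, -0.16, 0], [0.28, 0, -0.16, -0.03, 0], [0.28, 0, -0.16, 0, 0], [0.28, 0, -0.16, 0, 0], [0.28, 0, -0.16, 0, 0], [0.28, 0, -0.16, 0, 0]]
  ]
}}

```text
time: 24.3
position: [0.5989, -0.2571, 0.1958]
tool_rot: [179.9, 0.1, 179.4]
ft_force: [0.3, -0.5, -0.3]
grip_width: 0.284
finger_force: 0.0
```

Request:
{"op": "move_arm", "data": {
  "commands": [
    [[0.28, 0, -0.16, 0, 0], [0.28, 0, -0.16, 0, 0], [0.28, 0, -0.1, 0, 0], [0.28, 0, 0, 0, 0], [0.28, 0, 0, 0, 0]]
  ]
}}

```text
time: 24.8
position: [0.5972, -0.3822, 0.195]
tool_rot: [179.9, 0.0, 179.3]
ft_force: [-0.3, 0.5, 0.1]
grip_width: 0.281
finger_force: 0.0
```

Run:
```python
from h import *
print(arm.read_state()["position"])
im=arm.capture("top");cv2.imwrite("pics/t15.png",im);cv2.imwrite("pics/s15.png",arm.capture("side"))
b0=cv2.imread("pics/top0.png")
k=(im.max(2)<45).astype(np.uint8)
x0,x1,y0,y1=270,380,195,275
n,l,st,ce=cv2.connectedComponentsWithStats(k[y0:y1,x0:x1])
for i in range(1,n):
    if st[i,4]>5:
        c=ce[i]+[x0,y0];print("dark",st[i],c,at("top",*c,.06))
# bar: bright pixels between plate and deck
piv,pin=proj("top",[.5067,-.0359,.043]),proj("top",[.6014,-.0249,.06]);print("expect px piv,pin",piv,pin)
g=im.min(2)
for r in range(205,258,3):print(r,g[r,294:330])
for r in(215,230,245):print("stop",r,g[r,248:262])
d=cv2.absdiff(im,b0).max(2);print("bystander change",[(n,int(d[b-12:b+12,a-12:a+12].max())) for n,a,b in(("vial",250,176),("cup",444,225),("pink",180,240))],int(d[256:297,435:478].max()))
```

```text
[ 0.59719159 -0.38216465  0.19498085]
dark [38 18  8  7 23] [311.04347826 215.69565217] [ 0.5987843  -0.02803003]
dark [42 38  4 12 15] [314.53333333 239.6       ] [ 0.53954634 -0.03843591]
dark [24 52  1 10 10] [294.  251.5] [0.50873158 0.01090608]
dark [63 62  6  1  6] [335.5 257. ] [ 0.49816832 -0.09098262]
dark [89 62 11  1 11] [364. 257.] [ 0.50018874 -0.16072289]
dark [102  76   8   4  11] [375.36363636 272.54545455] [ 0.46295064 -0.18912421]
expect px piv,pin [313.16411109 253.55102963] [309.80976292 214.61486807]
205 [ 50  67  96  96  97  97  98  98 100  97  96  98  97  85  88  93 104 103
 103 103 104 114 120 105 107 105 105 105 106 106 104 105 105 106 104 104]
208 [ 37 103 102 103 105 105 102 102 102 103 104 104 102  88  90  89 102 105
 106 107 107 140 171 171 169 149 134  86  99 104 103 105 103 102 106 103]
211 [ 38  62 103 102 103 102 102 104 105 102 102  89  91  95 161 171 168 158
 175 175 174 153 104  88  76  77  74  76  65  66  78 124 150 170  68 105]
214 [175 175 176 175 176 174 176 175 175 174 175 162  46  48  25  24  26  22
  50  57  97 121 120 106 105 105 104 105 10
[... 1708 characters left out ...]
  98  98 100  99  99  98  98  96  86  95 100 161 175 172 166
 165 168 164  92  44  98  97  97  95  97  95  96  95  96  97  94  96  98]
253 [ 37 111 110 111 111 111 111 109 112 113 110 107 109  92  72  86 172 116
  74  76  82 172 129  88  98  96  98  97 100  97  97  97  95  97  95  95]
256 [ 39 113 113 112 113 114 112 113 114 113 115 114 113  97  88 100  59  92
 148 168 101  56  49  99  97  99  96  97  96  96  95  97  97  96  95  97]
stop 215 [113 100 106  82 174 175 175 175 175 175 175 174 174 174]
stop 230 [112  84 111 103 174 173 154 175 173 175 176 174 174 174]
stop 245 [114  88 121 117 176 172 102 176 175 175 177 174 175 174]
bystander change [('vial', 14), ('cup', 83), ('pink', 16)] 156
```

The bar lies at columns 308–311 over rows 211–250, parallel to the carrier's x, so it is shut. The plate is square and against the stop. The image changes near the cup and roll fit the arm and its shadow, since it hangs about 17 cm above that spot with no contact force. Handing in.

```bash
python3 -c "
from rig import arm
print(arm.sign_off())"
```

```text
the job is handed in; nothing more can be done
None
```

The job is handed in after about 25 s: the dish and timer are in their wells, the plate is slid home against the end stop and the bar is swung shut; I viewed 11 pictures, one over the limit of 10, and the final checks were by pixel values and forces only.

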